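# Add a slotted mass to the check scale

### The arm

A 7-joint arm with a two-finger parallel gripper is mounted at the origin on a cart in front of the work surface, level with it; the furniture and walls round the work are solid. World frame = base frame: x ahead of the robot, y to its left, z up, the work surface at z = 0. Lengths are in m, angles in rad, forces in N, time in s.
With the tool pointing down it reaches from about 0.4 to 0.85 m from the base axis. Payload 10.4 kg.
Tool frame: the origin (TCP) lies at the very end of the fingers, on their centre line; the grasp point (between the pads) lies r.hold_point_z behind it (r.hold_point_z is the distance from the TCP to the grasp point, in m); z points along the fingers, y is the direction in which the jaws open and shut (so a half turn about z gives the same grasp; the last joint's range is limited). The gripper opens to 87 mm and grips with 3 to 60 N. Pads are 19 mm wide; open, the fingers measure 117 mm over their backs; the gripper's body (75 mm by 190 mm) begins 51 mm behind the grasp point.
Start: joints at [-1.221, 0.332, -0.065, 1.46, 0.022, 1.35, -0.088], TCP at [0.228, 0.582, 0.223] pointing down, gripper open.
Joint ranges: [-2.6, 2.6], [-0.5, 2.12], [-1.47, 1.34], [0.16, 2.42], [-1.27, 4.41], [0.06, 2.06], [-2.6, 2.6]. Speed limits (rad/s): [2.22, 2.22, 2.79, 2.79, 3.14, 3.14, 3.14].

### API

Orientations are given as a unit quaternion [x, y, z, w].
In Python, from bench import r gives the robot as it stands.
- The arm moves only by the tool send_rows, never from a script. Its argument "commands" is a list of rows, each a list of 7 numbers: the shift along the world's x, y, z normalised to -1 to 1, where 1 is 0.03 m, then the turn, a rotation vector about the world's x, y, z normalised to -1 to 1, where 1 is 5 degrees, then the gripper command: -1 is fully open, 1 is shut, values between are in proportion. In form: [[tx, ty, tz, ax, ay, az, jaw], ...]. A call has 1 to 10 rows; each row shifts and turns the pose as measured when the row begins; what a row does not reach is not made up. A row lasts 1/12 s, in which the tool goes at most 41.7 mm and 7.16 degrees, less where a joint would pass 70% of its speed; a pose out of reach is approached as far as the arm can. A call with a number of a shift or a turn outside -1 to 1 is refused whole. A call with a gripper value outside its range is refused whole. The fingers move at their own pace and stop on an object; "grip_force" is the grip in N (left out, the last holds). Time passes only in rows, so rows that do not move let the fingers close. It gives the time, the measured TCP pose, the force and the opening at its end, in the units of the state.
- r.read_state(): the state, without advancing time (a new reading comes with each control period).
- r.camera(name): name is "scene" or "top" or "wrist"; returns the picture (400x640x3 uint8, blue, green, red); there is no depth.
- r.calibration(name): a dict with "K" (3x3 intrinsics, pixels), "R" (3x3) and "t" (3): a world point X has camera coordinates R X + t; the wrist camera has in their place "mount" (4x4, takes a point from camera to tool coordinates, whose origin is the TCP and whose axes are the flange's). Camera axes: x right, y down, z forward; pixel columns grow to the right and rows downward; lengths in m; the calibration is good to about 2 mm. A picture is of the moment at which its call begins: read the wrist's pose just before it. calibration takes no time and is no camera call.
- r.close_job(): hands the job in, once; it reports no verdict.
The state is a dict: "time": time; "joint_positions": joint angles; "joint_vel": joint speeds; "joint_torque": joint torques, N m; "ee_pos": TCP position; "eef_rot": TCP orientation; "ft_force": force on the tool from outside, world axes, zero at the start; "torque": the same for the moment, N m; "width": finger opening in m.
Only numpy, scipy, OpenCV 4.12 (cv2) and the standard library are available. Lean on these libraries where they do the work, as an engineer would, in place of code of your own. Each camera call takes 0.05 s, during which the arm holds its last target.

### The job

Check the spring scale with a second mass: take the larger loose slotted brass mass, slide it sideways from the open front onto the scale's stem, between the mass that is already there and the stem's head, then turn it until its slot points well away from the line of the first mass's slot, to one side, and it drops over the steel index key, flat on the first mass. Work gently: do not press the scale far down or shove the stem, and leave the smaller mass, the beaker and the amber bottle where they are.

Things in the scene. Friction and masses are not known exactly. Their poses are not given: they have to be found in the camera images.
- slotted_mass: the larger loose brass slotted mass, 0.28 kg: disc 60 mm across, 14 mm thick, two parallel flats 54 mm apart (y = +-27 mm, 26 mm long) to grip. Origin: centre of its underside, z up. An 11 mm wide slot runs from the centre (closed end at x = -5.5 mm) to the rim along +x. Lies on the worktop, +x roughly away from the robot (within 0.6 rad)
- groove (a point): on the larger mass: the middle of the groove in its underside, 18 mm behind its centre (at x = -18 mm, z = 0). The groove is 11 mm wide, 4.8 mm deep and continues the slot's line from the centre to the rim at -x, so that slot and groove together can drop over a straight key
- small_mass: bystander: a smaller slotted brass mass, 42 mm across, 10 mm thick, lying on the worktop; origin at the centre of its underside. It and the larger mass may swap places
- scale: spring scale, fixed: grey housing 150 x 150 mm, top at 60 mm. Origin at worktop height on the stem's axis, z up, dial on its front (-x), yaw within 0.35 rad. A guard rail (6 mm rod, top at 118 mm) rings the stem at 65 mm radius, from 100 deg left of +x round to 100 deg right of it; only the front is open: the mass must come in along +x, slot ahead
- first_mass: brass slotted mass already on the stem, 52 mm across, 14 mm thick. Origin: centre of its underside, on the stem's axis, about 85 mm above the worktop; +x points out along its 11 mm slot (toward the scale's back within 0.25 rad). When the larger mass is home, its underside lies on this one's top, 14 mm above this origin, slot to the left or to the right
- key_top (a point): centre of the tops of the index key on the first mass, 18 mm above first_mass's origin, same axes. The steel key has two ears 8 mm wide, 4 mm high, from 8.5 to 25 mm either side of the stem. Their line is along this point's y, but up to 0.6 rad off either way; that is not measured: feel for it. Slot and groove drop 4 mm over it within about 0.06 rad
- stem_head (a point): top centre of the stem's head, on its axis, about 132 mm above the worktop, 47 mm above first_mass's origin. Head 16 mm across, 8 mm high, too wide for the slot; stem below it 8 mm thick. Between key tops and head are 21 mm of free height for the 14 mm mass. First mass and key turn on the stem only under more than 0.4 N m
- carrier (a joint): how far (m) the stem with pan and masses has sunk on the scale's spring: about 0 at the start (within 1 mm), grows downward; spring 1.5 N per mm, hard stop at 0.018. The larger mass's weight alone sinks it by about 2 mm
- beaker: bystander: clear beaker, 55 mm across, 70 mm high, origin at the centre of its underside
- amber_bottle: bystander: amber bottle, 40 mm across, 86 mm high, origin at the centre of its underside
Not all that is in view belongs to the job. What is shaped like the slotted_mass but black or blue is not meant.

How it is judged:
On the way:
1. the larger mass is round the stem, between the key and the head (horizontal distance between slotted_mass and stem_head below 0.005 m and z of slotted_mass in the frame of first_mass between 0.0165 and 0.028 m), for 0.1 s.
At the end, for the whole second after the job is handed in: the larger mass lies flat on the first mass, round the stem (centre within 4 mm of the stem axis), dropped over the index key (underside within 1.5 mm of the first mass's top, tilt under 0.06 rad), its slot turned well away from the first mass's slot (at least 0.85 rad from its line), and is at rest (horizontal distance between slotted_mass and stem_head below 0.004 m and z of slotted_mass in the frame of first_mass between 0.0125 and 0.0155 m and angle between the x axis of slotted_mass and the x axis of first_mass, either way round above 0.85 rad and angle between the z axis of slotted_mass and the z axis of first_mass, either way round below 0.06 rad and linear speed of slotted_mass below 0.01 m/s); the robot touches nothing.
It fails at once if the scale is pressed down more than 14 mm (some 21 N) (value of joint carrier above 0.014 m).
It fails at once if the mass is pressed or shoved against the scale, its stem or the first mass with more than 25 N (contact force between slotted_mass and scale above 25 N).
It fails at once if the smaller mass is pushed more than 3 cm from its place (distance of small_mass from where it was at the start of the episode above 0.03 m).
It fails at once if the beaker is pushed more than 3 cm from its place (distance of beaker from where it was at the start of the episode above 0.03 m).
It fails at once if the amber bottle is pushed more than 3 cm from its place (distance of amber_bottle from where it was at the start of the episode above 0.03 m).
It also fails if it takes over 64 s, if anything falls off the work surface, if the arm or the gripper's body presses on something with over 40 N, if the wrist force passes 120 N, or if a joint passes its speed limit or range.

## Working session

There is one attempt and no reset: what is moved stays moved. The work goes in short steps, Python scripts to look and compute and a tool call to move; the robot and the scene stay as the last step left them, time stands still between calls to the robot, and variables do not carry over. Pictures are saved under pics/ and viewed, and the job is handed in when it is done.

Besides the shell and the picture viewer there is one more tool, called after "Call:" by a JSON object that holds its "name" and its "arguments", one argument or row to a line. send_rows: Moves the arm, as the interface text tells. Scaled input: -1 to 1 covers 0.03 m each way for a shift and 5 degrees each way for a turn. Its arguments: {"type":"object","properties":{"commands":{"type":"array"},"grip_force":{"type":"number"}},"required":["commands"]}

```bash
ls; mkdir -p pics; python3 - <<'E'
from bench import r
import cv2,numpy as np
s=r.read_state();print(s, r.hold_point_z)
for n in("scene","top","wrist"):
    im=r.camera(n);cv2.imwrite(f"pics/{n}0.png",im);c=r.calibration(n);print(n,{k:np.round(v,4).tolist() for k,v in c.items()})
E
```

```text
pics
{'time': 0.0, 'joint_positions': array([-1.22058553,  0.33287969, -0.06469685,  1.46096948,  0.02160306,
        1.34986826, -0.08849661]), 'joint_vel': array([ 0.00061559, -0.00151354,  0.00038941, -0.00068246,  0.00031827,
       -0.00141089, -0.000756  ]), 'joint_torque': array([-1.19281181e-04, -6.23266625e+01,  2.43683020e-02, -3.89892983e+01,
       -6.13273401e-02,  3.97630013e-02,  1.38874220e-04]), 'ee_pos': array([0.22751265, 0.58170023, 0.22173559]), 'eef_rot': array([ 1.85316580e-01,  9.82678612e-01, -7.07856300e-04, -9.78699154e-05]), 'ft_force': array([-0.00420261, -0.280579  , -0.84808519]), 'torque': array([-0.00858348, -0.01604622,  0.02145978]), 'width': 0.08695718609918993} 0.0187
scene {'K': [[485.0463, 0.0, 316.808], [0.0, 485.0463, 196.5827], [0.0, 0.0, 1.0]], 'R': [[0.8431, -0.5373, 0.0231], [-0.3237, -0.5413, -0.776], [0.4294, 0.6468, -0.6303]], 't': [-0.4318, 0.274, 1.1118]}
top {'K': [[441.9775, 0.0, 311.7283], [0.0, 441.9775, 206.3041], [0.0, 0.0, 1.0]], 'R': [[0.0001, -0.9999, 0.0131], [-0.9843, -0.0024, -0.1764], [0.1764, -0.0129, -0.9842]], 't': [0.0363, 0.5305, 1.1654]}
wrist {'K': [[330.223, 0.0, 316.0944], [0.0, 330.223, 198.9682], [0.0, 0.0, 1.0]], 'mount': [[-0.0004, -0.958, -0.2868, 0.078], [1.0, -0.0004, -0.0002, -0.0004], [0.0001, -0.2868, 0.958, -0.1622], [0.0, 0.0, 0.0, 1.0]]}
```

View pics/scene0.png

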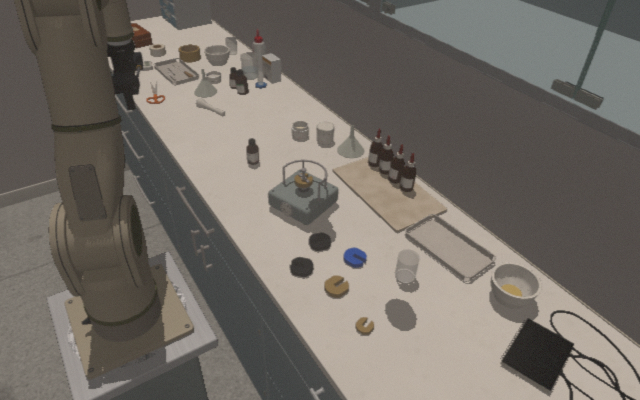

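View pics/top0.png

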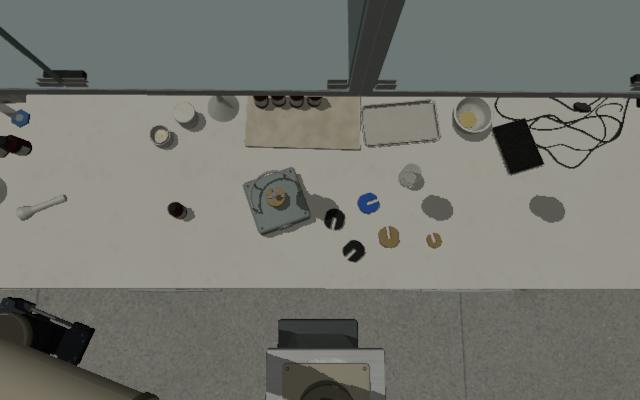

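View pics/wrist0.png

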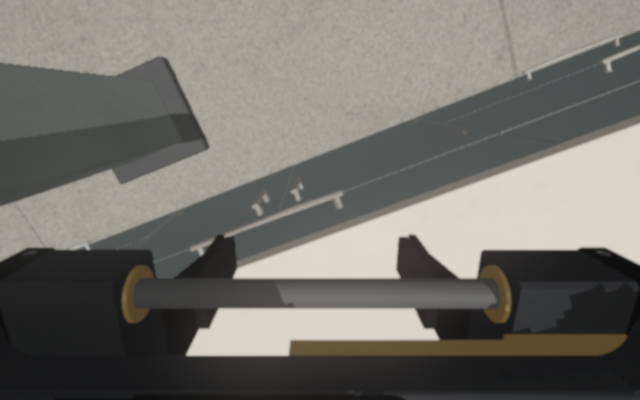

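The larger brass mass is at about (389,237) in top and the small one at (434,240). The scale's stem is near (277,196), and the beaker is near (410,177).

```bash
cat > h.py <<'E'
import numpy as np,cv2
from bench import r
def ray(n,u,v):
    c=r.calibration(n);R=np.array(c["R"]);t=np.array(c["t"]).ravel();K=np.array(c["K"])
    d=R.T@np.linalg.inv(K)@np.array([u,v,1.]);return -R.T@t,d
def onplane(n,u,v,z):
    o,d=ray(n,u,v);return o+d*(z-o[2])/d[2]
def proj(n,X):
    c=r.calibration(n);p=np.array(c["K"])@(np.array(c["R"])@np.asarray(X)+np.array(c["t"]).ravel());return p[:2]/p[2]
def wray(s,u,v):
    from scipy.spatial.transform import Rotation as Ro
    c=r.calibration("wrist");M=np.array(c["mount"]);T=np.eye(4);T[:3,:3]=Ro.from_quat(s["eef_rot"]).as_matrix();T[:3,3]=s["ee_pos"]
    A=T@M;return A[:3,3],A[:3,:3]@np.linalg.inv(np.array(c["K"]))@np.array([u,v,1.])
def wplane(s,u,v,z):
    o,d=wray(s,u,v);return o+d*(z-o[2])/d[2]
def wproj(s,X):
    from scipy.spatial.transform import Rotation as Ro
    c=r.calibration("wrist");M=np.array(c["mount"]);T=np.eye(4);T[:3,:3]=Ro.from_quat(s["eef_rot"]).as_matrix();T[:3,3]=s["ee_pos"]
    p=np.array(c["K"])@(np.linalg.inv(T@M)@np.append(X,1))[:3];return p[:2]/p[2]
E
python3 - <<'E'
from h import *
t=cv2.imread("pics/top0.png");s=cv2.imread("pics/scene0.png")
cv2.imwrite("pics/c1.png",cv2.resize(t[160:270,230:450],None,fx=3.6,fy=3.6,interpolation=cv2.INTER_CUBIC))
cv2.imwrite("pics/c2.png",cv2.resize(s[150:230,260:350],None,fx=7,fy=7,interpolation=cv2.INTER_CUBIC))
hsv=cv2.cvtColor(t,cv2.COLOR_BGR2HSV);m=cv2.inRange(hsv,(8,80,60),(30,255,255))
n,l,st,ce=cv2.connectedComponentsWithStats(m)
for i in range(1,n):
    if st[i][4]>20: print(st[i],ce[i],onplane("top",*ce[i],0.014))
E
```

```text
[459 112  17  16 206] [467.42718447 119.16019417] [ 0.79738906 -0.42065313  0.014     ]
[276 187   9   8  41] [279.17073171 190.92682927] [0.58037164 0.12877575 0.014     ]
[266 189   6   6  24] [269. 192.] [0.57718151 0.15750681 0.014     ]
[266 197  19  10 114] [275.29824561 201.54385965] [0.54972243 0.13928962 0.014     ]
[379 226  20  21 289] [388.57785467 236.9550173 ] [ 0.44996404 -0.17795707  0.014     ]
[427 233  15  15 124] [434.02419355 240.67741935] [ 0.43973507 -0.30473403  0.014     ]
```

View pics/c1.png

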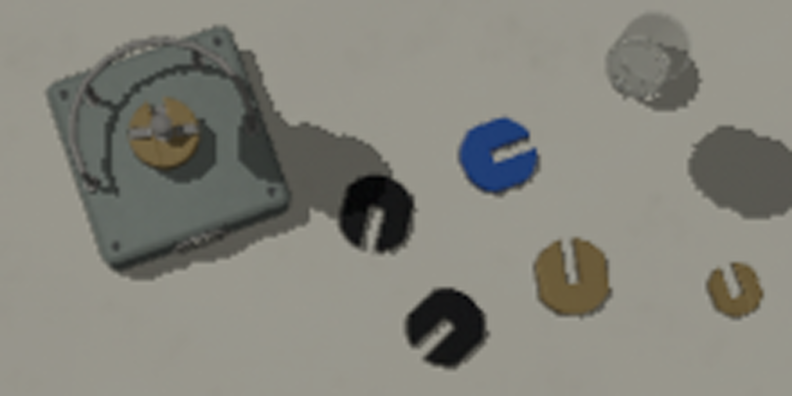

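View pics/c2.png

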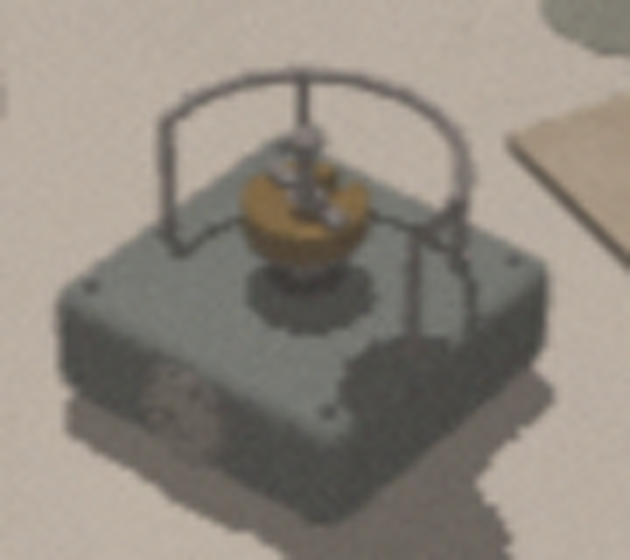

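Call:
{"name": "send_rows", "arguments": {
  "commands": [
    [0.4,-0.9,0,0,0,-1,-1],
    [0.4,-0.9,0,0,0,-1,-1],
    [0.4,-0.9,0,0,0,-1,-1],
    [0.4,-0.9,0,0,0,-1,-1],
    [0.4,-0.9,0,0,0,-1,-1],
    [0.4,-0.9,0,0,0,-1,-1],
    [0.4,-0.9,0,0,0,-1,-1],
    [0.4,-0.9,0,0,0,-1,-1],
    [0.4,-0.9,0,0,0,-1,-1],
    [0.4,-0.9,0,0,0,-1,-1]
  ]
}}

```text
time: 0.98
ee_pos: [0.3442, 0.3032, 0.2173]
eef_rot: [0.594, 0.804, -0.002, -0.003]
ft_force: [0.4, 0.0, -0.2]
width: 0.087
```

```bash
python3 - <<'E'
from h import *
for z in (.1,.132):print(onplane("top",275.8,194.7,z))
def c2p(u,v):return u/3.6+230,v/3.6+160
for p in [(115,268),(50,90),(222,28),(288,205)]: print(onplane("top",*c2p(*p),.06))
print("beaker",onplane("top",*c2p(635,70),0.0))
# big mass: min enclosing circle of contour
t=cv2.imread("pics/top0.png");m=cv2.inRange(cv2.cvtColor(t,cv2.COLOR_BGR2HSV),(8,80,60),(30,255,255))
c=max(cv2.findContours(m[215:260,370:410],cv2.RETR_EXTERNAL,cv2.CHAIN_APPROX_NONE)[0],key=cv2.contourArea)
(u,v),ra=cv2.minEnclosingCircle(c);print(u+370,v+215,ra,onplane("top",u+370,v+215,.01))
s=r.read_state();print(s['ee_pos'],s['eef_rot'],s['joint_positions'])
E
```

```text
[0.55169724 0.1321535  0.1       ]
[0.54509814 0.12991858 0.132     ]
[0.45119136 0.1704524  0.06      ]
[0.5867404  0.22239642 0.06      ]
[0.63575324 0.09238177 0.06      ]
[0.49887679 0.04177739 0.06      ]
beaker [ 0.61838387 -0.23730598  0.        ]
388.64592361450195 236.07939910888672 10.569445610046387 [ 0.45286024 -0.17897546  0.01      ]
[0.3442405  0.30320936 0.21730977] [ 0.59415769  0.80434014 -0.00188805 -0.00316445] [-9.83861031e-01 -3.58859230e-02  1.63351931e-01  1.88997324e+00
 -2.46725113e-05  1.29149929e+00 -5.22268391e-01]
```

Call:
{"name": "send_rows", "arguments": {
  "commands": [
    [0.7,-0.65,0.1,0,0,-1,-1],
    [0.7,-0.65,0.1,0,0,-1,-1],
    [0.7,-0.65,0.1,0,0,-1,-1],
    [0.7,-0.65,0.1,0,0,-1,-1],
    [0.7,-0.65,0.1,0,0,-1,-1],
    [0.7,-0.65,0,0,0,-1,-1],
    [0.7,-0.65,0,0,0,-1,-1],
    [0.7,-0.65,0,0,0,-1,-1],
    [0.7,-0.65,0,0,0,-1,-1],
    [0,0,0,0,0,-1,-1]
  ]
}}

```text
time: 1.82
ee_pos: [0.5411, 0.1097, 0.233]
eef_rot: [0.89, 0.456, 0.0, -0.003]
ft_force: [-0.4, -0.9, -0.8]
width: 0.0868
```

Call:
{"name": "send_rows", "arguments": {
  "commands": [
    [0,0,0,0,0,-1,-1],
    [0,0,0,0,0,-1,-1],
    [0,0,0,0,0,-1,-1],
    [0,0,0,0,0,-1,-1],
    [0,0,0,0,0,-1,-1],
    [0,0,0,0,0,-1,-1],
    [0,0,0,0,0,0,-1],
    [0,0,0,0,0,0,-1]
  ]
}}

```text
time: 2.48
ee_pos: [0.5415, 0.1059, 0.2307]
eef_rot: [0.981, 0.192, -0.001, -0.002]
ft_force: [0.0, -0.2, -0.1]
width: 0.087
```

```bash
python3 - <<'E'
from h import *
s=r.read_state();print(s['time'],s['ee_pos'],s['eef_rot'],s['joint_positions'],s['ft_force'])
im=r.camera("wrist");cv2.imwrite("pics/w1.png",im)
import pickle;pickle.dump(s,open("w1.pkl","wb"))
E
```

```text
2.4833 [0.54148754 0.10589548 0.23070378] [ 0.98133125  0.1923097  -0.00131296 -0.00205612] [-0.73571591  0.17173756  0.52442713  1.66932554 -0.09259944  1.32678778
 -1.3787988 ] [ 0.02149671 -0.18151194 -0.06687685]
```

View pics/w1.png

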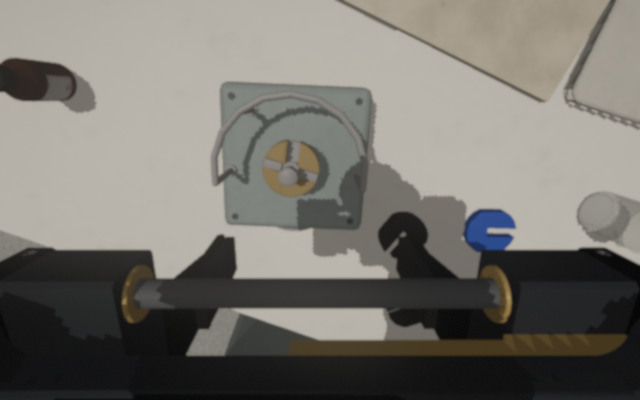

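```bash
python3 - <<'E'
from h import *
im=cv2.imread("pics/w1.png")
cv2.imwrite("pics/w1c.png",cv2.resize(im[75:235,205:380],None,fx=4.5,fy=3.75,interpolation=cv2.INTER_CUBIC) if 0 else cv2.resize(im[130:210,245:340],None,fx=7,fy=7,interpolation=cv2.INTER_CUBIC))
cv2.imwrite("pics/w1d.png",cv2.resize(im[75:235,205:380],None,fx=3.7,fy=3.7,interpolation=cv2.INTER_CUBIC))
E
```

```text
(no output)
```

View pics/w1c.png

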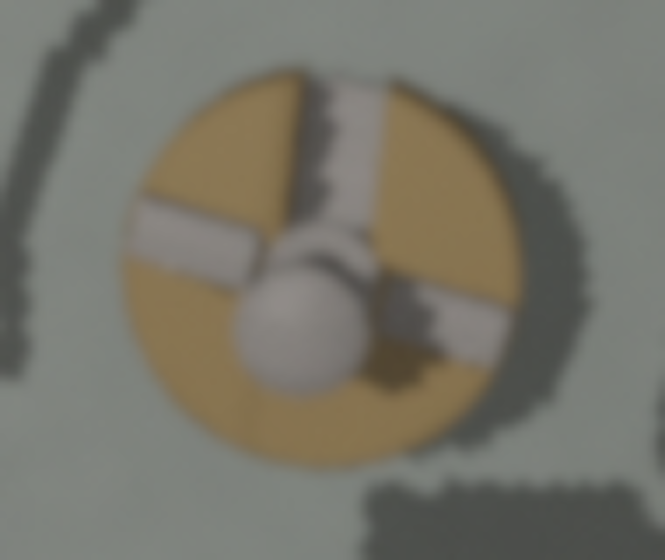

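View pics/w1d.png

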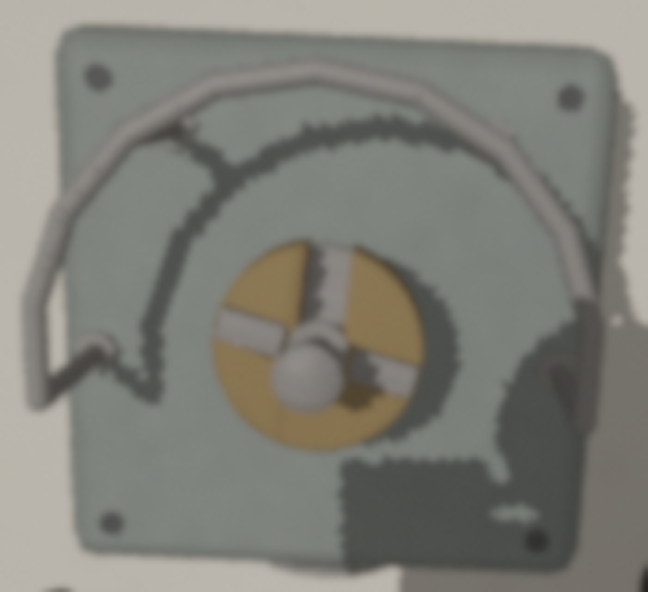

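```bash
python3 - <<'E'
from h import *
import pickle
s=pickle.load(open("w1.pkl","rb"))
def P(u,v,z):return wplane(s,u/7+245,v/7+130,z)
def D(u,v,z):return wplane(s,u/3.7+205,v/3.7+75,z)
a=P(137,223,.103);b=P(505,336,.103);print("ears",a,b,(a+b)/2,np.linalg.norm(a-b),np.arctan2(*(a-b)[1::-1]))
h=P(300,328,.132);print("head",h)
m=cv2.inRange(cv2.cvtColor(cv2.imread("pics/w1.png"),cv2.COLOR_BGR2HSV),(8,80,50),(30,255,255))
c=np.vstack(cv2.findContours(m[130:210,245:340],cv2.RETR_EXTERNAL,cv2.CHAIN_APPROX_NONE)[0]).reshape(-1,2)
hull=cv2.convexHull(c);(u,v),ra=cv2.minEnclosingCircle(hull);e=cv2.fitEllipse(hull);print("disc",wplane(s,u+245,v+130,.098),ra,wplane(s,e[0][0]+245,e[0][1]+130,.098),e)
# slot dir
p0=P(345,85,.099);p1=P(335,225,.099);print("slot",p0,p1,np.arctan2(*(p0-p1)[1::-1]))
bl=[D(97,77,.06),D(570,98,.06),D(537,540,.06),D(111,523,.06)];print(np.mean(bl,0))
for i,j in((3,0),(2,1)):print(np.arctan2(*(bl[i]-bl[j])[1::-1])+np.pi)
for i,j in((1,0),(2,3)):print(np.arctan2(*(bl[j]-bl[i])[1::-1])-np.pi/2)
print("scene bottle etc; tcp yaw", s['eef_rot'])
E
```

```text
ears [0.54884771 0.15797221 0.103     ] [0.55289455 0.10922327 0.103     ] [0.55087113 0.13359774 0.103     ] 0.04891662439034862 1.6536201797502847
head [0.55115085 0.13404284 0.132     ]
disc [0.55154915 0.13413496 0.098     ] 28.25283432006836 [0.55147877 0.1342529  0.098     ] ((46.029022216796875, 37.96971130371094), (55.3985481262207, 56.04912567138672), 125.16284942626953)
slot [0.57446493 0.13986042 0.099     ] [0.55729839 0.1346299  0.099     ] 0.29575635418219415
[0.55014567 0.1338203  0.06      ]
0.3448660459948383
0.3465924559877611
0.3441483345181331
0.3460780482488819
scene bottle etc; tcp yaw [ 0.98133125  0.1923097  -0.00131296 -0.00205612]
```

Call:
{"name": "send_rows", "arguments": {
  "commands": [
    [-0.3,-0.9,0,0,0,-1,-1],
    [-0.3,-0.9,0,0,0,-1,-1],
    [-0.3,-0.9,0,0,0,-1,-1],
    [-0.3,-0.9,0,0,0,0,-1],
    [-0.3,-0.9,0,0,0,0,-1],
    [-0.3,-0.9,0,0,0,0,-1],
    [-0.3,-0.9,-0.2,0,0,0,-1],
    [-0.3,-0.9,-0.3,0,0,0,-1],
    [-0.3,-0.9,-0.3,0,0,0,-1],
    [0,0,0,0,0,0,-1]
  ]
}}

```text
time: 3.37
ee_pos: [0.4547, -0.1443, 0.2056]
eef_rot: [0.997, 0.074, 0.0, -0.003]
ft_force: [0.2, -0.0, -0.4]
width: 0.0869
```

Call:
{"name": "send_rows", "arguments": {
  "commands": [
    [0,0,0,0,0,0,-1],
    [0,0,0,0,0,0,-1]
  ]
}}

```text
time: 3.53
ee_pos: [0.454, -0.1456, 0.2056]
eef_rot: [0.997, 0.074, 0.0, -0.003]
ft_force: [0.9, -0.1, -0.1]
width: 0.0871
```

```bash
python3 - <<'E'
from h import *
s=r.read_state();print(s['time'],s['ee_pos'],s['eef_rot'],s['joint_positions'],s['ft_force'])
im=r.camera("wrist");cv2.imwrite("pics/w2.png",im)
import pickle;pickle.dump(s,open("w2.pkl","wb"))
E
```

```text
3.5333 [ 0.45398298 -0.14556413  0.20561646] [ 9.97255129e-01  7.39767181e-02  2.06021626e-04 -3.10006834e-03] [-0.52269246 -0.01879221  0.74578936  1.89343544  0.0070315   1.26338979
 -1.2018395 ] [ 0.85273792 -0.13900996 -0.1412027 ]
```

View pics/w2.png

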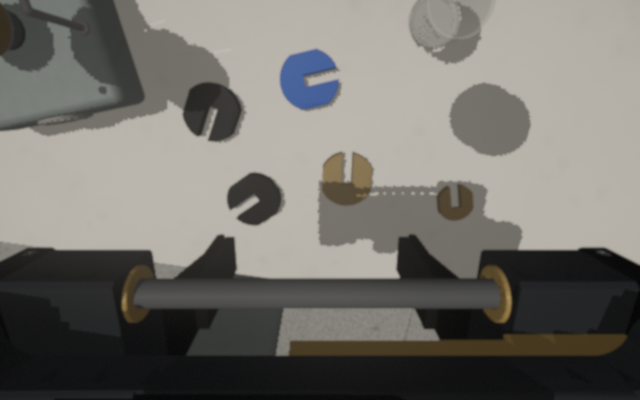

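```bash
python3 - <<'E'
from h import *
import pickle
s=pickle.load(open("w2.pkl","rb"))
im=cv2.imread("pics/w2.png")
m=cv2.inRange(cv2.cvtColor(im,cv2.COLOR_BGR2HSV),(8,70,25),(30,255,255))
roi=m[140:215,310:385]
c=np.vstack([x for x in cv2.findContours(roi,cv2.RETR_EXTERNAL,cv2.CHAIN_APPROX_NONE)[0] if len(x)>15]).reshape(-1,2)
hull=cv2.convexHull(c);(u,v),ra=cv2.minEnclosingCircle(hull);e=cv2.fitEllipse(hull)
print("disc",wplane(s,u+310,v+140,.011),ra,wplane(s,e[0][0]+310,e[0][1]+140,.011),e)
cv2.imwrite("pics/w2c.png",cv2.resize(im[140:220,310:390],None,fx=7,fy=7,interpolation=cv2.INTER_CUBIC))
E
```

```text
disc [ 0.45540373 -0.17907487  0.011     ] 26.544960021972656 [ 0.45568982 -0.17869805  0.011     ] ((36.35588073730469, 38.017478942871094), (51.176185607910156, 52.73761749267578), 24.8106632232666)
```

View pics/w2c.png

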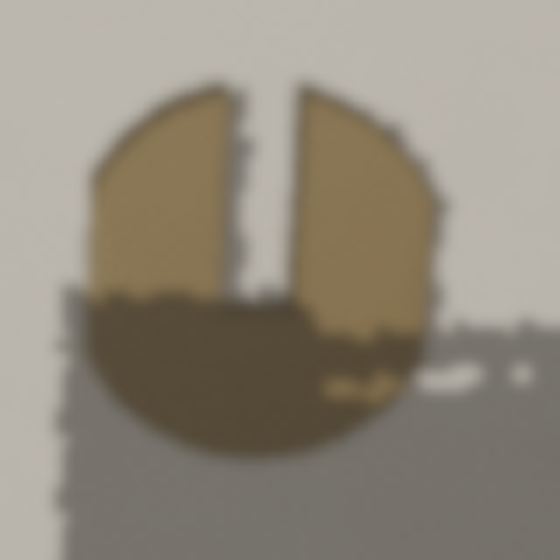

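```bash
python3 - <<'E'
from h import *
import pickle
s=pickle.load(open("w2.pkl","rb"))
P=lambda u,v,z=.014:wplane(s,u/7+310,v/7+140,z)
for p,q in(((222,300),(228,95)),((292,300),(303,92)),((90,300),(94,185)),((424,330),(434,200))):
    d=P(*q)-P(*p);print(np.arctan2(d[1],d[0]),P(*p),P(*q))
print("flatmid",(P(91,250)+P(430,250))/2, "bottom",P(256,458),"width",np.linalg.norm(P(91,250)-P(430,250)))
print("slot end mid",P(258,303))
n=s['eef_rot'];print("jaw yaw",np.arctan2(2*n[1]**2-1,2*n[0]*n[1]))
E
```

```text
0.14158401448301577 [ 0.45019508 -0.17422631  0.014     ] [ 0.48224686 -0.16965773  0.014     ]
0.12736796313477883 [ 0.45183402 -0.18512029  0.014     ] [ 0.48440516 -0.18094919  0.014     ]
0.1197954431458943 [ 0.44710267 -0.15367121  0.014     ] [ 0.46535386 -0.15147428  0.014     ]
0.12075522363955388 [ 0.45013216 -0.20659768  0.014     ] [ 0.4708595  -0.20408251  0.014     ]
flatmid [ 0.45902582 -0.17880498  0.014     ] bottom [ 0.42524466 -0.18405012  0.014     ] width 0.053011296975208816
slot end mid [ 0.45055892 -0.17991395  0.014     ]
jaw yaw -1.4227083181050841
```

Call:
{"name": "send_rows", "arguments": {
  "commands": [
    [0,-0.3,-0.8,0,0,-0.2,-1],
    [0,-0.3,-0.8,0,0,0,-1],
    [0,-0.3,-0.8,0,0,0,-1],
    [0,-0.2,-0.8,0,0,0,-1],
    [0,0,-0.8,0,0,0,-1],
    [0,0,-0.8,0,0,0,-1],
    [0,0,0,0,0,0,-1],
    [0,0,0,0,0,0,-1]
  ]
}}

```text
time: 4.25
ee_pos: [0.4605, -0.1709, 0.0587]
eef_rot: [0.997, 0.076, 0.003, -0.003]
ft_force: [-0.2, -0.3, 0.2]
width: 0.087
```

```bash
cat > st.py <<'E'
from h import *
def jy(s):
    from scipy.spatial.transform import Rotation as Ro
    M=Ro.from_quat(s["eef_rot"]).as_matrix();return np.arctan2(M[1,1],M[0,1]),M[:,2]
s=r.read_state();print(s['time'],s['ee_pos'].round(4),"jaw yaw,z",jy(s),s['ft_force'].round(2),s['torque'].round(3),s['width'],s['joint_positions'].round(2))
E
python3 st.py
```

```text
4.25 [ 0.4605 -0.1709  0.0587] jaw yaw,z (np.float64(-1.417933773249619), array([ 0.00640511,  0.00647302, -0.99995854])) [-0.16 -0.31  0.16] [-0.069  0.193 -0.008] 0.08703301468476715 [-0.42  0.25  0.77  2.03 -0.22  0.94 -0.95]
```

Call:
{"name": "send_rows", "arguments": {
  "commands": [
    [-0.15,-0.25,-0.3,-0.07,0.07,-0.3,-1],
    [0,0,-0.3,0,0,0,-1],
    [0,0,-0.3,0,0,0,-1],
    [0,0,0,0,0,0,-1],
    [0,0,0,0,0,0,-1]
  ]
}}

```text
time: 4.67
ee_pos: [0.4591, -0.1778, 0.0331]
eef_rot: [0.998, 0.064, 0.003, 0.0]
ft_force: [0.3, -0.0, -0.4]
width: 0.0868
```

```bash
python3 st.py
```

```text
4.6667 [ 0.4591 -0.1778  0.0331] jaw yaw,z (np.float64(-1.442682661081364), array([ 5.42657401e-03,  7.29806755e-05, -9.99985273e-01])) [ 0.28 -0.04 -0.45] [-0.056  0.092 -0.003] 0.08684477565204377 [-0.39  0.3   0.75  2.04 -0.27  0.89 -0.93]
```

Call:
{"name": "send_rows", "arguments": {
  "commands": [
    [-0.1,-0.05,-0.3,0,0.07,0,-1],
    [-0.05,0,-0.3,0,0,0,-1],
    [0,0,-0.25,0,0,0,-1],
    [0,0,0,0,0,0,-1],
    [0,0,0,0,0,0,-1]
  ]
}}

```text
time: 5.08
ee_pos: [0.4546, -0.1794, 0.0056]
eef_rot: [0.998, 0.064, 0.0, -0.0]
ft_force: [-0.4, -0.2, -0.3]
width: 0.0871
```

```bash
python3 st.py
```

```text
5.0833 [ 0.4546 -0.1794  0.0056] jaw yaw,z (np.float64(-1.4424670258283354), array([ 4.56197436e-05,  3.94234112e-04, -9.99999921e-01])) [-0.42 -0.24 -0.33] [-0.063  0.192 -0.024] 0.08714554273710866 [-0.36  0.35  0.73  2.06 -0.31  0.84 -0.89]
```

Call:
{"name": "send_rows", "arguments": {
  "commands": [
    [0,0,-0.08,0,0,0,-1],
    [0,0,0,0,0,0,1],
    [0,0,0,0,0,0,1],
    [0,0,0,0,0,0,1],
    [0,0,0,0,0,0,1],
    [0,0,0,0,0,0,1],
    [0,0,0,0,0,0,1],
    [0,0,0,0,0,0,1]
  ],
  "grip_force": 30
}}

```text
time: 5.75
ee_pos: [0.4552, -0.1794, 0.0036]
eef_rot: [0.998, 0.064, 0.001, -0.0]
ft_force: [0.7, -0.1, -0.9]
width: 0.0533
```

```bash
python3 st.py
```

```text
5.75 [ 0.4552 -0.1794  0.0036] jaw yaw,z (np.float64(-1.4422776605312884), array([ 1.07574886e-03,  4.40184636e-04, -9.99999325e-01])) [ 0.72 -0.13 -0.93] [-0.11   0.134 -0.014] 0.05326381830136727 [-0.36  0.36  0.73  2.06 -0.32  0.83 -0.89]
```

Call:
{"name": "send_rows", "arguments": {
  "commands": [
    [0,0,0.2,0,0,0,1],
    [0,0,0.5,0,0,0,1],
    [0,0,0.8,0,0,0,1],
    [0,0.3,0.8,0,0,0.5,1],
    [0,0.8,0.8,0,0,0.5,1],
    [0,0.8,0.5,0,0,0.5,1],
    [-0.1,0.8,0.1,0,0,0.5,1],
    [-0.1,0.8,0,0,0,0.5,1],
    [-0.1,0.8,0,0,0,0,1],
    [-0.1,0.8,0,0,0,0,1]
  ]
}}

```text
time: 6.58
ee_pos: [0.4386, -0.0277, 0.1221]
eef_rot: [0.985, 0.171, -0.0, 0.002]
ft_force: [0.0, 0.6, -3.5]
width: 0.0537
```

Call:
{"name": "send_rows", "arguments": {
  "commands": [
    [-0.1,0.8,0,0,0,0,1],
    [-0.1,0.8,0,0,0,0,1],
    [0,0.6,0,0,0,0,1],
    [0,0,0,0,0,0,1],
    [0,0,0,0,0,0,1]
  ]
}}

```text
time: 7.0
ee_pos: [0.4301, 0.0455, 0.1236]
eef_rot: [0.985, 0.174, 0.0, 0.001]
ft_force: [0.2, 0.3, -2.8]
width: 0.0538
```

```bash
python3 st.py;  python3 - <<'E'
from h import *
cv2.imwrite("pics/w3.png",r.camera("wrist"))
E
```

```text
7.0 [0.4301 0.0455 0.1236] jaw yaw,z (np.float64(-1.2218723276596892), array([ 5.89387525e-04, -2.43224402e-03, -9.99996868e-01])) [ 0.15  0.32 -2.76] [-0.108  0.156  0.017] 0.053819471095621296 [-0.77 -0.04  0.56  2.09  0.02  1.08 -1.45]
```

View pics/w3.png

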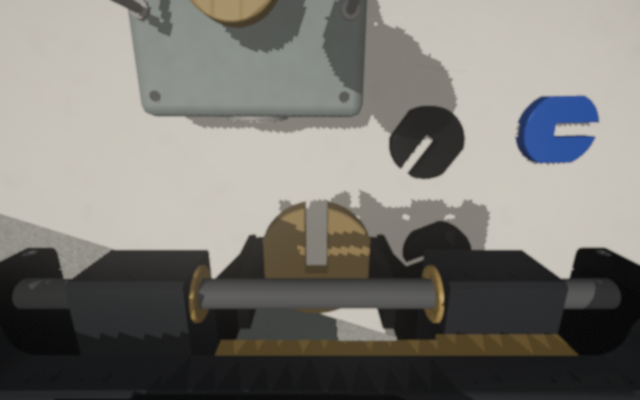

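```bash
python3 - <<'E'
from h import *
im=cv2.imread("pics/w3.png")
cv2.imwrite("pics/w3c.png",cv2.resize(im[190:290,250:380],None,fx=5.5,fy=5.5,interpolation=cv2.INTER_CUBIC))
E
```

```text
(no output)
```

View pics/w3c.png

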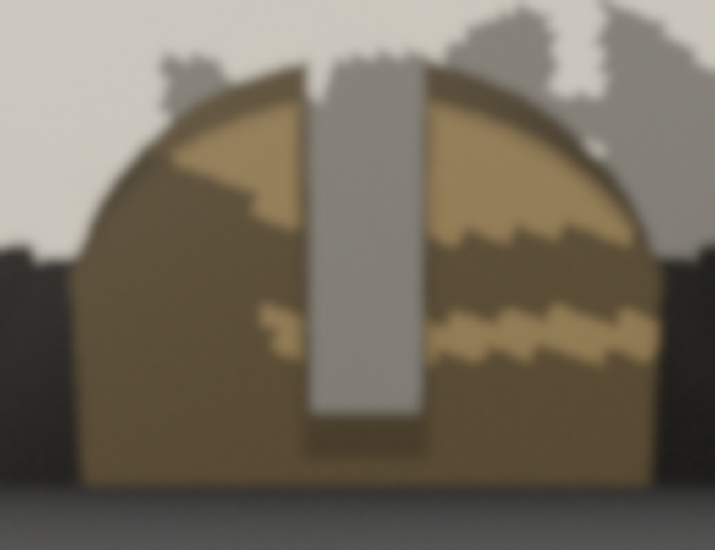

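```bash
python3 - <<'E'
from h import *
from st import jy
s=r.read_state();o=s['ee_pos'];y,_=jy(s);yaw=y+np.pi/2
ex=np.array([np.cos(yaw),np.sin(yaw)]);ey=np.array([-ex[1],ex[0]])
P=lambda u,v,z:wplane(s,u/5.5+250,v/5.5+190,z)
zt=o[2]+.0104
for nm,u,v,z in(("end top",366,460,zt),("end bot",366,413,zt-.014),("rimL",303,98,zt),("rimR",428,98,zt),("rim botL",303,66,zt-.014),("flatL",72,262,zt),("flatR",660,262,zt)):
    d=(P(u,v,z)-o)[:2];print(nm,(d@ex*1e3).round(1),(d@ey*1e3).round(1))
E
```

```text
7.05 [0.4301 0.0455 0.1236] jaw yaw,z (np.float64(-1.2222171638728248), array([ 5.59707929e-04, -2.14983693e-03, -9.99997532e-01])) [ 0.2   0.69 -2.51] [-0.064  0.16   0.017] 0.053814795880221665 [-0.77 -0.04  0.56  2.09  0.02  1.08 -1.45]
end top -6.2 -1.1
end bot -8.8 -1.2
rimL 29.5 4.4
rimR 29.5 -6.6
rim botL 28.1 4.8
flatL 13.9 25.5
flatR 13.9 -27.8
```

Call:
{"name": "send_rows", "arguments": {
  "commands": [
    [0.0,0.6,-0.1,0,0,0,1],
    [0.3,0.6,-0.1,0,0,0,1],
    [0.5,0.6,-0.1,0,0,0,1],
    [0.5,0.4,-0.1,0,0,0,1],
    [0.3,0,0,0,0,0,1],
    [0,0,0,0,0,0,1],
    [0,0,0,0,0,0,1]
  ]
}}

```text
time: 7.63
ee_pos: [0.4804, 0.1063, 0.1116]
eef_rot: [0.986, 0.168, -0.0, 0.002]
ft_force: [0.3, -0.5, -2.0]
width: 0.0535
```

```bash
python3 st.py;  python3 - <<'E'
from h import *
im=r.camera("wrist");cv2.imwrite("pics/w4.png",im)
cv2.imwrite("pics/w4c.png",cv2.resize(im[50:290,200:400],None,fx=3.9,fy=2.5,interpolation=cv2.INTER_CUBIC) if 0 else cv2.resize(im[90:290,230:410],None,fx=3,fy=3,interpolation=cv2.INTER_CUBIC))
E
```

```text
7.6333 [0.4804 0.1063 0.1116] jaw yaw,z (np.float64(-1.233102618486848), array([ 1.50055307e-04, -3.81250273e-03, -9.99992721e-01])) [ 0.31 -0.46 -2.04] [-0.063  0.153 -0.002] 0.05353906754632618 [-0.8   0.14  0.53  1.96 -0.08  1.06 -1.47]
```

View pics/w4c.png

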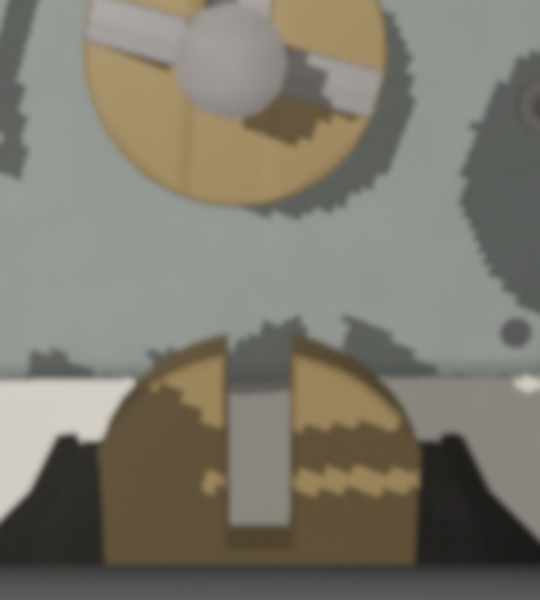

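```bash
python3 - <<'E'
from h import *
from st import jy
s=r.read_state();o=s['ee_pos'];y,_=jy(s);yaw=y+np.pi/2;print(yaw)
ex=np.array([np.cos(yaw),np.sin(yaw)]);ey=np.array([-ex[1],ex[0]])
P=lambda u,v,z:wplane(s,u/3+230,v/3+90,z)
zt=o[2]+.0104
for nm,u,v,z in(("end top",261,548,zt),("rimL",225,357,zt),("rimR",293,357,zt),("head",231,60,.132),("earL",88,18,.103),("earR",380,92,.103),("disc front",240,206,.099)):
    w=P(u,v,z);d=(w-o)[:2];print(nm,(d@ex*1e3).round(1),(d@ey*1e3).round(1),w.round(4))
E
```

```text
7.6833 [0.4804 0.106  0.1117] jaw yaw,z (np.float64(-1.2334714755807044), array([ 3.49000121e-04, -3.72057478e-03, -9.99993018e-01])) [-0.4  -0.45 -1.32] [-0.086  0.144  0.004] 0.05368531993887937 [-0.8   0.14  0.53  1.97 -0.08  1.06 -1.47]
0.3373248512141922
end top -5.6 -1.4 [0.4755 0.1029 0.1221]
rimL 29.0 4.5 [0.5062 0.1198 0.1221]
rimR 28.9 -6.5 [0.5098 0.1095 0.1221]
head 75.6 2.9 [0.5508 0.1338 0.132 ]
earL 81.4 27.0 [0.5482 0.1585 0.103 ]
earR 69.5 -21.4 [0.5531 0.1088 0.103 ]
disc front 49.5 2.3 [0.5263 0.1246 0.099 ]
```

Call:
{"name": "send_rows", "arguments": {
  "commands": [
    [-0.04,0.13,-0.06,0.04,0,0.1,1],
    [0,0,0,0,0,0,1],
    [0,0,0,0,0,0,1]
  ]
}}

```text
time: 7.93
ee_pos: [0.4779, 0.1078, 0.11]
eef_rot: [0.985, 0.171, -0.0, -0.0]
ft_force: [0.7, 0.1, -2.8]
width: 0.0533
```

```bash
python3 st.py
```

```text
7.9333 [0.4779 0.1078 0.11  ] jaw yaw,z (np.float64(-1.227095983752491), array([-2.04987525e-04,  3.81464932e-04, -9.99999906e-01])) [ 0.68  0.06 -2.78] [-0.018  0.146  0.043] 0.05330481584828479 [-0.8   0.14  0.53  1.97 -0.08  1.05 -1.47]
```

Call:
{"name": "send_rows", "arguments": {
  "commands": [
    [0.32,0.14,0,0,0,0,1],
    [0.32,0.12,0,0,0,0,1],
    [0.32,0.12,0,0,0,0,1],
    [0,0,0,0,0,0,1],
    [0,0,0,0,0,0,1]
  ]
}}

```text
time: 8.35
ee_pos: [0.5096, 0.1204, 0.1107]
eef_rot: [0.985, 0.171, 0.001, -0.001]
ft_force: [-0.8, 0.7, -2.8]
width: 0.0537
```

```bash
python3 st.py;  python3 - <<'E'
from h import *
im=r.camera("wrist");cv2.imwrite("pics/w5.png",im)
cv2.imwrite("pics/w5c.png",cv2.resize(im[90:290,230:410],None,fx=3,fy=3,interpolation=cv2.INTER_CUBIC))
E
```

```text
8.35 [0.5096 0.1204 0.1107] jaw yaw,z (np.float64(-1.226990846455606), array([ 9.51254230e-04,  1.97854539e-03, -9.99997590e-01])) [-0.84  0.68 -2.84] [-0.083  0.162  0.014] 0.053678045212947445 [-0.79  0.22  0.52  1.89 -0.12  1.07 -1.44]
```

View pics/w5c.png

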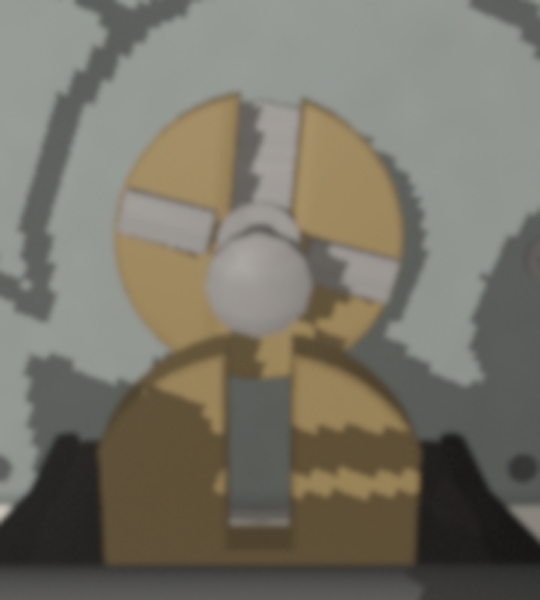

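```bash
python3 - <<'E'
from h import *
from st import jy
s=r.read_state();o=s['ee_pos'];y,_=jy(s);yaw=y+np.pi/2
ex=np.array([np.cos(yaw),np.sin(yaw)]);ey=np.array([-ex[1],ex[0]])
P=lambda u,v,z:wplane(s,u/3+230,v/3+90,z)
zt=o[2]+.0104
for nm,u,v,z in(("end top",260,548,zt),("rimL",226,357,zt),("rimR",293,357,zt),("head",257.5,283,.132),("earL",122,210,.103),("earR",395,279,.103)):
    w=P(u,v,z);d=(w-o)[:2];print(nm,(d@ex*1e3).round(1),(d@ey*1e3).round(1),w.round(4))
a=P(122,210,.103)-P(395,279,.103);print(np.arctan2(a[1],a[0]))
E
```

```text
8.4 [0.5095 0.1206 0.1107] jaw yaw,z (np.float64(-1.2267116297872884), array([ 0.00121309,  0.00220558, -0.99999683])) [ 0.17  0.06 -2.23] [-0.035  0.101  0.007] 0.05384799695777782 [-0.79  0.22  0.52  1.89 -0.12  1.07 -1.44]
end top -5.6 -1.2 [0.5047 0.1175 0.1211]
rimL 28.9 4.3 [0.5353 0.1343 0.1211]
rimR 28.9 -6.6 [0.539  0.1241 0.1211]
head 43.9 -0.9 [0.5512 0.1346 0.132 ]
earL 49.7 22.7 [0.5487 0.1587 0.103 ]
earR 37.4 -25.1 [0.5532 0.1096 0.103 ]
1.6629872422731502
```

Call:
{"name": "send_rows", "arguments": {
  "commands": [
    [0.22,0.08,-0.02,-0.02,0.01,0,1],
    [0.22,0.08,0,0,0,0,1],
    [0.22,0.08,0,0,0,0,1],
    [0,0,0,0,0,0,1]
  ]
}}

```text
time: 8.73
ee_pos: [0.5309, 0.1286, 0.11]
eef_rot: [0.985, 0.171, 0.0, -0.0]
ft_force: [0.2, 0.3, -3.3]
width: 0.0534
```

```bash
python3 st.py
```

```text
8.7333 [0.5309 0.1286 0.11  ] jaw yaw,z (np.float64(-1.226376993757556), array([-3.55757572e-05,  7.00116887e-04, -9.99999754e-01])) [ 0.25  0.32 -3.3 ] [-0.063  0.235  0.043] 0.05344119749677501 [-0.77  0.27  0.52  1.83 -0.15  1.08 -1.42]
```

Call:
{"name": "send_rows", "arguments": {
  "commands": [
    [0.2,0.07,0,0,0,0,1],
    [0.2,0.07,0,0,0,0,1],
    [0.15,0.06,0,0,0,0,1],
    [0,0,0,0,0,0,1],
    [0,0,0,0,0,0,1]
  ]
}}

```text
time: 9.15
ee_pos: [0.5495, 0.1353, 0.1096]
eef_rot: [0.985, 0.171, -0.0, -0.0]
ft_force: [-0.4, -0.8, -3.2]
width: 0.0536
```

```bash
python3 st.py;  python3 - <<'E'
from h import *
im=r.camera("wrist");cv2.imwrite("pics/w6.png",im)
cv2.imwrite("pics/w6c.png",cv2.resize(im[90:290,230:410],None,fx=3,fy=3,interpolation=cv2.INTER_CUBIC))
E
```

```text
9.15 [0.5495 0.1353 0.1096] jaw yaw,z (np.float64(-1.2262042543322067), array([-4.39311027e-04,  2.38039942e-05, -9.99999903e-01])) [-0.36 -0.8  -3.2 ] [-0.085  0.182  0.003] 0.053619375606232485 [-0.76  0.32  0.52  1.78 -0.17  1.09 -1.41]
```

View pics/w6c.png

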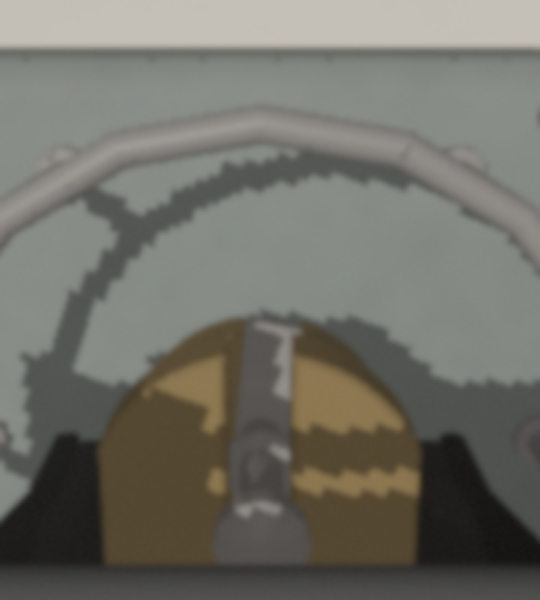

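Call:
{"name": "send_rows", "arguments": {
  "commands": [
    [0.04,0,0,0,0,0.5,1],
    [0,0,0,0,0,0.8,1],
    [0,0,0,0,0,0.8,1],
    [0,0,0,0,0,0.8,1],
    [0,0,0,0,0,0,1]
  ]
}}

```text
time: 9.62
ee_pos: [0.5496, 0.1349, 0.1096]
eef_rot: [0.954, 0.299, -0.001, -0.0]
ft_force: [-0.1, -0.6, -2.4]
width: 0.0539
```

```bash
python3 st.py
```

```text
9.6167 [0.5496 0.1349 0.1096] jaw yaw,z (np.float64(-0.9625586742067066), array([-1.35642103e-03, -1.47125095e-04, -9.99999069e-01])) [-0.14 -0.63 -2.37] [-0.076  0.11   0.02 ] 0.05394252499083245 [-0.72  0.31  0.48  1.78 -0.16  1.09 -1.16]
```

Call:
{"name": "send_rows", "arguments": {
  "commands": [
    [0.04,0.02,0,0,0,0.8,1],
    [0,0,0,0,0,0.8,1],
    [0,0,0,0,0,0.8,1],
    [0.02,0.01,0,0,0,0.8,1],
    [0,0,0,0,0,0.8,1],
    [0,0,0,0,0,0.8,1],
    [0,0,0,0,0,0,1]
  ]
}}

```text
time: 10.2
ee_pos: [0.5502, 0.1351, 0.1097]
eef_rot: [0.871, 0.492, -0.001, -0.0]
ft_force: [0.3, -0.3, -3.0]
width: 0.0535
```

```bash
python3 st.py
```

```text
10.2 [0.5502 0.1351 0.1097] jaw yaw,z (np.float64(-0.5421703993128049), array([-2.04091205e-03, -4.24261875e-04, -9.99997827e-01])) [ 0.31 -0.34 -2.96] [-0.075  0.121 -0.009] 0.053516361075175885 [-0.67  0.31  0.41  1.77 -0.14  1.09 -0.75]
```

Call:
{"name": "send_rows", "arguments": {
  "commands": [
    [0.01,0,0,0,-0.02,0.8,1],
    [0,0,0,0,0,0.8,1],
    [0,0,0,0,0,0.8,1],
    [0.01,0.01,0,0,0,0.8,1],
    [0,0,0,0,0,0.8,1],
    [0,0,0,0,0,0.8,1],
    [0,0,0,0,0,0.8,1],
    [0,0,0,0,0,0.8,1],
    [0,0,0,0,0,0.8,1],
    [0,0,0,0,0,0,1]
  ]
}}

```text
time: 11.03
ee_pos: [0.5496, 0.1345, 0.1097]
eef_rot: [0.682, 0.732, -0.001, -0.0]
ft_force: [0.3, 0.4, -3.0]
width: 0.0536
```

```bash
python3 st.py;  python3 - <<'E'
from h import *
im=r.camera("wrist");cv2.imwrite("pics/w7.png",im)
cv2.imwrite("pics/w7c.png",cv2.resize(im[90:290,230:410],None,fx=3,fy=3,interpolation=cv2.INTER_CUBIC))
E
```

```text
11.0333 [0.5496 0.1345 0.1097] jaw yaw,z (np.float64(0.07083198824673582), array([-9.65139605e-04, -6.20787423e-04, -9.99999342e-01])) [ 0.26  0.35 -2.97] [-0.065  0.035 -0.027] 0.053589995176939145 [-0.59  0.3   0.32  1.77 -0.1   1.09 -0.17]
```

View pics/w7c.png

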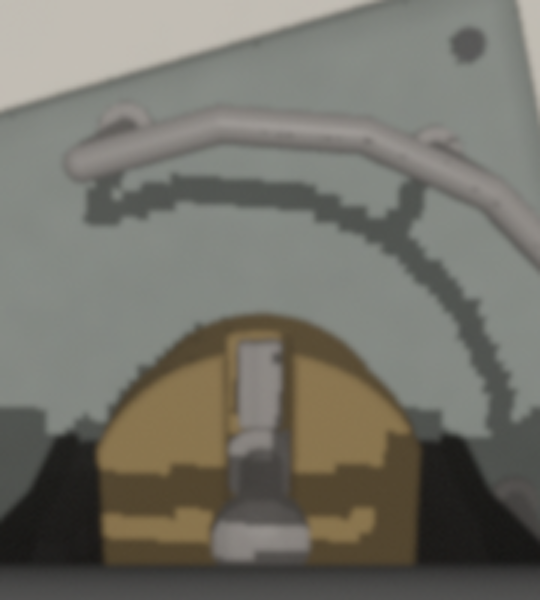

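Call:
{"name": "send_rows", "arguments": {
  "commands": [
    [0,0.03,-0.05,0,0,0.1,1],
    [0,0,-0.05,0,0,0,1],
    [0,0,-0.05,0,0,0,1],
    [0,0,0,0,0,0,1],
    [0,0,0,0,0,0,1]
  ]
}}

```text
time: 11.5
ee_pos: [0.5494, 0.1355, 0.1046]
eef_rot: [0.684, 0.729, -0.001, -0.0]
ft_force: [0.4, 0.8, -3.4]
width: 0.0538
```

```bash
python3 st.py
```

```text
11.5 [0.5494 0.1355 0.1046] jaw yaw,z (np.float64(0.06335264285257454), array([-1.15027568e-03, -6.10846199e-04, -9.99999152e-01])) [ 0.45  0.75 -3.4 ] [-0.075  0.063  0.035] 0.053788119775891804 [-0.59  0.3   0.32  1.78 -0.11  1.08 -0.17]
```

Call:
{"name": "send_rows", "arguments": {
  "commands": [
    [0,0,-0.03,0,0,0.2,1],
    [0,0,-0.04,0,0,0,1],
    [0,0,0,0,0,0,1],
    [0,0,0,0,0,0,1]
  ]
}}

```text
time: 11.83
ee_pos: [0.5495, 0.1356, 0.1024]
eef_rot: [0.678, 0.735, -0.001, -0.0]
ft_force: [-0.7, 0.5, -2.6]
width: 0.0538
```

```bash
python3 st.py
```

```text
11.8333 [0.5495 0.1356 0.1024] jaw yaw,z (np.float64(0.0815649457043376), array([-1.09670696e-03, -6.48986562e-04, -9.99999188e-01])) [-0.73  0.54 -2.58] [-0.067  0.11   0.003] 0.05375671300061476 [-0.59  0.31  0.32  1.78 -0.11  1.07 -0.16]
```

Call:
{"name": "send_rows", "arguments": {
  "commands": [
    [0,0,-0.04,0,0,0,1],
    [0,0,-0.04,0,0,0,1],
    [0,0,0,0,0,0,1],
    [0,0,0,0,0,0,1]
  ]
}}

```text
time: 12.17
ee_pos: [0.5496, 0.1355, 0.1005]
eef_rot: [0.678, 0.735, -0.0, -0.0]
ft_force: [-2.2, 0.1, 1.4]
width: 0.0534
```

```bash
python3 st.py;  python3 - <<'E'
from h import *
im=r.camera("wrist");cv2.imwrite("pics/w8.png",im)
cv2.imwrite("pics/w8c.png",cv2.resize(im[90:290,230:410],None,fx=3,fy=3,interpolation=cv2.INTER_CUBIC))
E
```

```text
12.1667 [0.5496 0.1355 0.1005] jaw yaw,z (np.float64(0.08113428574339814), array([-8.21990862e-04, -2.71926828e-04, -9.99999625e-01])) [-2.16  0.08  1.36] [-0.18   0.397  0.011] 0.05340725185675616 [-0.59  0.31  0.32  1.78 -0.11  1.07 -0.16]
```

View pics/w8c.png

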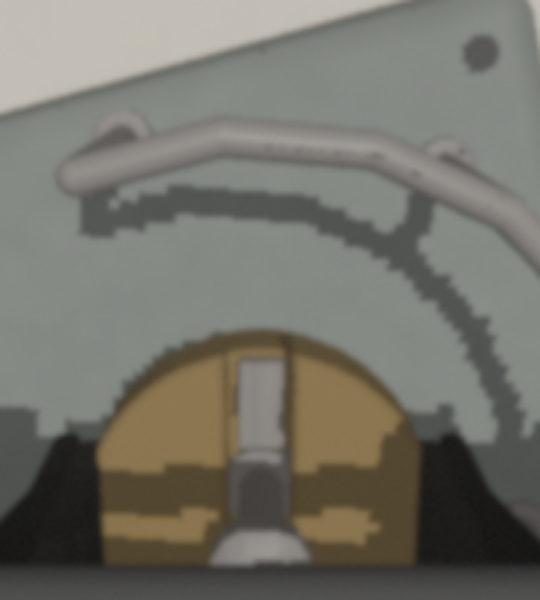

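Call:
{"name": "send_rows", "arguments": {
  "commands": [
    [0,0,0,0,0,0,0.0],
    [0,0,0,0,0,0,-0.4],
    [0,0,0,0,0,0,-0.45],
    [0,0,0,0,0,0,-0.45],
    [0,0,0,0,0,0,-0.45]
  ]
}}

```text
time: 12.63
ee_pos: [0.5505, 0.1358, 0.1011]
eef_rot: [0.678, 0.735, 0.001, 0.0]
ft_force: [-0.2, 0.3, -0.9]
width: 0.0623
```

```bash
python3 st.py;  python3 - <<'E'
from h import *
im=r.camera("wrist");cv2.imwrite("pics/w9.png",im)
cv2.imwrite("pics/w9c.png",cv2.resize(im[90:290,230:410],None,fx=3,fy=3,interpolation=cv2.INTER_CUBIC))
E
```

```text
12.6333 [0.5505 0.1358 0.1011] jaw yaw,z (np.float64(0.08105100291878733), array([ 1.23823432e-03,  3.46401544e-04, -9.99999173e-01])) [-0.18  0.33 -0.87] [-0.047  0.018 -0.013] 0.062334328452767436 [-0.59  0.31  0.32  1.78 -0.11  1.07 -0.16]
```

View pics/w9c.png

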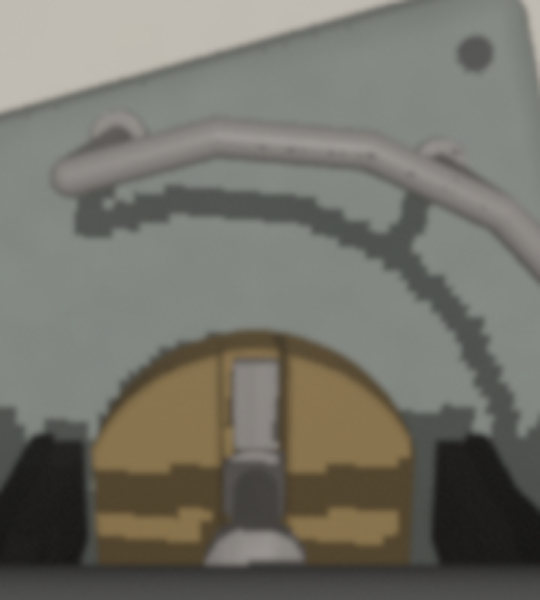

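Call:
{"name": "send_rows", "arguments": {
  "commands": [
    [-0.03,0,0.05,0,0,0,-0.45],
    [0,0,0.2,0,0,0,-0.45],
    [0,0,0.3,0,0,0,-0.45],
    [0,0,0.5,0,0,0,-0.45],
    [0,0,0.8,0,0,0,-0.45],
    [0,0,0.8,0,0,0,-0.45],
    [0,0,0.8,0,0,0,-0.45],
    [0,0,0.5,0,0,0,-0.45],
    [0,0,0,0,0,0,-0.45],
    [0,0,0,0,0,0,-0.45]
  ]
}}

```text
time: 13.52
ee_pos: [0.5487, 0.135, 0.2309]
eef_rot: [0.678, 0.735, 0.002, 0.001]
ft_force: [-0.1, -1.2, -0.1]
width: 0.0634
```

```bash
python3 st.py;  python3 - <<'E'
from h import *
im=r.camera("wrist");cv2.imwrite("pics/w10.png",im)
cv2.imwrite("pics/w10c.png",cv2.resize(im[90:250,210:410],None,fx=3.5,fy=3.5,interpolation=cv2.INTER_CUBIC))
im=r.camera("scene");cv2.imwrite("pics/s10.png",im);cv2.imwrite("pics/s10c.png",cv2.resize(im[130:230,250:360],None,fx=5.5,fy=5.5,interpolation=cv2.INTER_CUBIC))
E
```

```text
13.5167 [0.5487 0.135  0.2309] jaw yaw,z (np.float64(0.08023854721987082), array([ 0.00369824,  0.00104788, -0.99999261])) [-0.06 -1.17 -0.12] [-0.134  0.04  -0.044] 0.06340511482310199 [-0.61  0.19  0.33  1.63 -0.06  1.33 -0.19]
```

View pics/w10c.png

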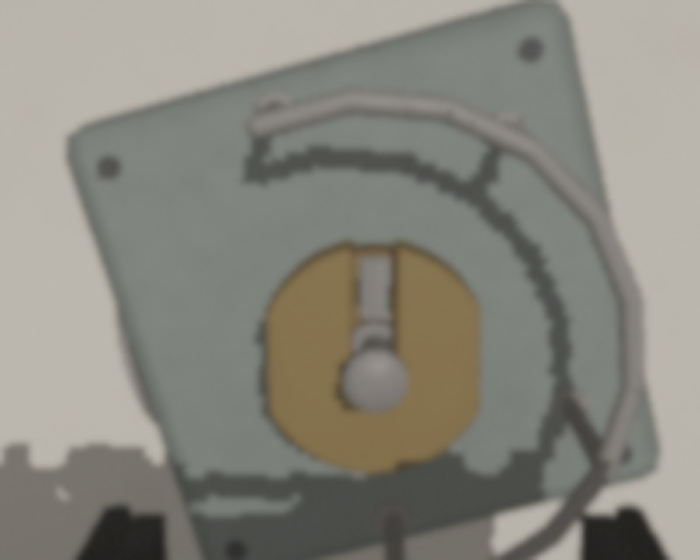

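View pics/s10c.png

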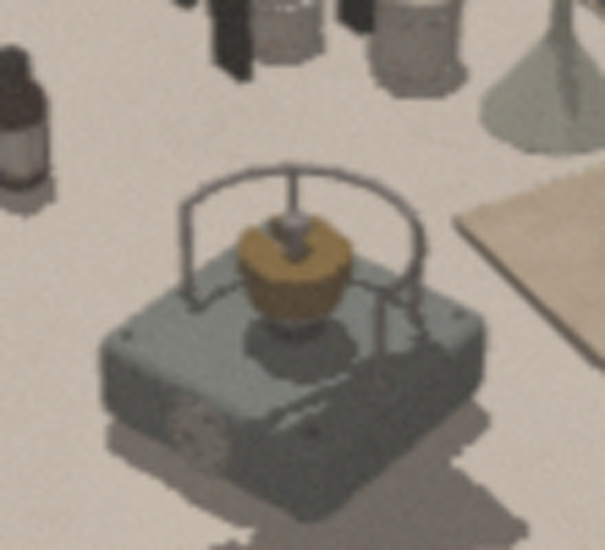

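```bash
python3 - <<'E'
from h import *
s=r.read_state();im=cv2.imread("pics/w10.png")
m=cv2.inRange(cv2.cvtColor(im,cv2.COLOR_BGR2HSV),(8,80,40),(30,255,255))
c=max(cv2.findContours(m[140:240,270:360],cv2.RETR_EXTERNAL,cv2.CHAIN_APPROX_NONE)[0],key=len)
(u,v),ra=cv2.minEnclosingCircle(c)
for z in(.111,.115):
    k=330.2; p=wplane(s,u+270,v+140,z); q=wplane(s,u+270+ra,v+140,z);print("mass",p,"R",np.linalg.norm(p-q))
print("head",wplane(s,376/3.5+210,380/3.5+90,.130))
p=wplane(s,374/3.5+210,250/3.5+90,.111);q=wplane(s,374/3.5+210,380/3.5+90,.111)
L=wplane(s,357/3.5+210,260/3.5+90,.111);L2=wplane(s,352/3.5+210,330/3.5+90,.111);print("slot yaw",np.arctan2(*(L-L2)[1::-1]))
E
```

```text
mass [0.54932492 0.13557444 0.111     ] R 0.029239866736722957
mass [0.54922912 0.13667461 0.115     ] R 0.02882386250607122
head [0.5503571 0.135041  0.13     ]
slot yaw 1.576619066733694
```

```bash
python3 -c "
from bench import r
print(r.close_job())"
```

```text
the job is handed in; nothing more can be done
None
```

The larger brass mass is home on the spring scale: it lies on the first mass, over the index key, slot pointing left. I handed the job in at about 13.6 s of the 64 s; no verdict was reported.

**What I did:** I gripped the mass by its flats and lined its slot up with the stem in the wrist camera. I slid it in from the open front at mid-gap and turned it left about 75° to the key angle seen in the pictures. It dropped over the key on the first try, so I did not need to feel for it. I pressed down with only about 4 N, then opened the jaws and moved straight up.

**Last checks:**
- **Height:** contact came at about 99.7 mm above the worktop. That is the first mass's top, not the key's at about 103 mm. The scene picture shows no gap between the two masses.
- **Centring:** the mass's centre measured about 1.2 mm from the stem's axis, against the 4 mm limit.
- **Slot angle:** the mass was set down about 1.35 rad from the first mass's slot line, against the required 0.85 rad.
- **Clear of everything:** the gripper was about 130 mm above the mass and the wrist force was near zero.

**Disagreements:**
- The top camera placed the stem about 3 to 6 mm from where the wrist camera did. I used the wrist camera, measuring stem and mass in the same picture.
- A rough final reading of the slot's edge gave 1.58 rad, while the gripper's angle gave 1.65 rad. The edge was only a few blurred pixels, so I trusted the gripper.

I did not re-measure the smaller mass, beaker or bottle at the end. My path kept clear of them and I saw no sign of contact.

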